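# Stack two module cases on their dock and snap the clip cover over them

## Task

Build up the module stack on the black dock: set the green case squarely on the dock and let it go, then the white case squarely on the green one and let it go, each with its long side along the dock's long side. Then put the orange clip cover over the stack, with a leg over each end of the dock, and press it down until both brass catches snap in over its hooks and its plate sits flat on the white case. Finish while still holding the cover and pressing it firmly down (about 10 N), without letting go, and leave the multimeter, the red parts bin and the screwdriver where they are.

Things in the scene. Friction and masses are not known exactly. Their poses are not given: they have to be found in the camera images.
- dock: black dock base fixed to the bench, 80 x 60 mm and 35 mm high with a flat top; the origin is the centre of its underside on the bench, x along its 80 mm side, z up. A brass catch roller sticks out 6 mm from the middle of each of its two x ends, 20 mm above the bench
- catch_a (a joint): sprung brass catch roller (6 mm radius, 36 mm long, along the dock's y) on the dock's +x end: 0 = fully out, grows to at most 0.006 m as it is pushed into the dock; spring about 4 N at 0 and 1 N more per mm. A hook of the cover must push it in by about 3.5 mm to pass it, after which it springs back out over the hook
- catch_b (a joint): the same catch on the dock's -x end. With both cases stacked, the hooks meet the catches when the cover's origin is about 112 mm above the bench; pressing takes some 10 to 15 N, the force drops suddenly at about 104 mm as the hooks pass, and the plate then sits on the white case with the cover's origin 95 mm above the bench
- green_case: closed green module case, 76 x 56 mm and 30 mm high, about 0.16 kg, loose on the bench; origin at the centre of its underside, x along its 76 mm side, z up; either way round is the same
- white_case: closed white module case, the same shape and size as the green one; origin at the centre of its underside, x along its 76 mm side, z up
- cover: orange clip cover, 0.13 kg: plate 106 x 56 x 6 mm; on top a rib 50 mm (x) by 24 mm (y), 25 mm high; at its x ends two legs 44 mm wide, 97 mm apart inside, reaching 88 mm below the plate, ending in rounded inward hooks 85 mm apart. Starts standing on the legs. Origin: centre of the plate's underside (88 mm above the bench at the start), x from leg to leg, z up; a half turn is the same
- cover_grip (a point): point in the middle of the cover's rib, 22 mm above the cover's origin (16 mm above the plate's top), where two fingers can take it across its 24 mm width (along the cover's y)
- multimeter: blue and black multimeter lying face up, 70 x 130 x 34 mm (130 along its y), bystander; origin at the centre of its underside
- parts_bin: small red open bin, 95 x 75 x 45 mm, bystander; origin at the centre of its underside
- screwdriver: screwdriver with a yellow handle, 160 mm long, lying along its own x, bystander; origin under its middle

How it is judged:
By the outcome, as a careful person would: the job done as asked, in the order asked, and still so for the second after the job is handed in, while the arm keeps its last pose, push and grip.
It also fails if it takes over 67 s, if anything falls off the work surface, if the arm or the gripper's body presses on something with over 40 N, if the wrist force passes 120 N, or if a joint passes its speed limit or range.

## Robot

A 6-joint arm with a two-finger parallel gripper is mounted at the origin on the work surface. World frame = base frame: x ahead of the robot, y to its left, z up, the work surface at z = 0. Lengths are in m, angles in rad, forces in N, time in s.
With the tool pointing down it reaches from about 0.25 to 0.725 m from the base axis. Payload 4 kg.
Tool frame: the origin (TCP) lies between the finger pads; the fingertips stand 11 mm ahead of it and the grasp point (between the pads) lies 8 mm behind it; z points along the fingers, y is the line along which they close (so a half turn about z gives the same grasp; the last joint's range is limited). The gripper opens to 85 mm and grips with 20 to 120 N. Pads are 22 mm wide; open, the fingers measure 114 mm over their backs; the gripper's body (76 mm by 85 mm) begins 54 mm behind the grasp point. The pads swing forward as they close: fully open they stand 13 mm farther back than shut.
Start: joints at [-1.162, 0.241, 0.005, 1.335, 0, 1.571], TCP at [0.199, -0.459, 0.204] pointing down, gripper open.
Joint ranges: [-2.72, 2.72], [-1.05, 1.87], [-1.09, 1.28], [-1.99, 2.15], [-1.42, 1.44], [-3.14, 3.14]. Speed limits (rad/s): [2.79, 2.79, 3.14, 3.14, 3.14, 3.14].

## Interface

Orientations are given as a 3x3 rotation matrix whose columns are the frame's x, y, z axes.
In Python, from station import ctrl, optics, ticket, observe gives the robot as it stands (ctrl), with the cameras (optics), the readings as plain functions and the job (ticket).
- The arm moves only by the shell command python3 jog.py 'ROWS'. ROWS is a JSON list of rows, 1 to 20 of them, each of 7 numbers: a rotation vector rx, ry, rz in fractions of the full range, 1 being 2 pi rad, then dx, dy, dz in shares of the most that a row can go, 1 being 62.5 mm, then the finger opening in m; each row shifts and turns the commanded pose from where the row before left it, along the tool's axes as they then stand; what a row does not reach is not made up. A row lasts 1/8 s, in which the tool goes at most 0.0625 m and 0.188 rad, less where a joint would pass 70% of its speed; a pose out of reach is approached as far as the arm can. The fingers move at their own pace and stop on an object; the grip force is fixed at half the most. Time passes only in rows, so rows that do not move let the fingers close. It prints the time, the measured TCP pose, the force, the opening and the grip force at its end. No shift or turn number may pass 1 either way. Input that does not fit is refused with a message, and nothing moves.
- observe(): the state, without advancing time (a new reading comes with each control period).
- optics.capture(name): name is "scene" or "top" or "wrist"; returns a dict with "img" (480x640x3 uint8, red, green, blue), "intrinsics" (3x3 intrinsics, pixels), "eye" and "orientation" of the camera in the world. Camera axes: x right, y down, z forward; pixel columns grow to the right and rows downward; lengths in m; the calibration is good to about 2 mm. A picture is of the moment at which its call begins. There is no depth.
- ticket.hand_in(): hands the job in; it is judged then, once.
The state is a dict: "t": time; "joint_positions": joint angles; "joint_vel": joint speeds; "effort": joint torques, N m; "ee_pos": TCP position; "ee_rot": TCP orientation; "force": force on the tool from outside, world axes, zero at the start; "moment": the same for the moment, N m; "finger_gap": finger opening in m; "grip_force": force on a finger pad.
Only numpy, scipy, OpenCV 4.12 (cv2) and the standard library are available. Lean on these libraries where they do the work, as an engineer would, in place of code of your own. Each camera call takes 0.05 s, during which the arm holds its last target. There are 200 camera calls.

## Working session

There is one attempt and no reset: what is moved stays moved. The work goes in short steps, Python scripts to look and compute and a shell command to move; the robot and the scene stay as the last step left them, time stands still between calls to the robot, and variables do not carry over. Pictures are saved under pics/ and viewed, at most 10 in all, crops included, and the job is handed in when it is done.

```bash
ls; mkdir -p pics; python3 - <<'E'
from station import ctrl, optics, ticket, observe
import cv2,numpy as np
for n in("scene","top"):
    c=optics.capture(n); cv2.imwrite(f"pics/{n}0.png",c["img"][:,:,::-1]); print(n,np.round(c["intrinsics"],1).tolist(),np.round(c["eye"],4),np.round(c["orientation"],4).tolist())
s=observe(); print(s["t"],s["ee_pos"],np.round(s["ee_rot"],3).tolist(),s["finger_gap"])
E
```

```text
jog.py
pics
station.py
scene [[542.2, 0.0, 317.1], [0.0, 542.2, 241.6], [0.0, 0.0, 1.0]] [1.173  0.5236 0.992 ] [[-0.6953, 0.5299, -0.4854], [0.7187, 0.5154, -0.4668], [0.0028, -0.6734, -0.7392]]
top [[594.4, 0.0, 307.4], [0.0, 594.4, 246.1], [0.0, 0.0, 1.0]] [ 0.4358 -0.0595  1.2875] [[-0.0109, -0.9928, 0.1189], [-0.9999, 0.0121, 0.0097], [-0.0111, -0.1188, -0.9929]]
0.1 [ 0.19849344 -0.45822787  0.20279556] [[0.918, 0.397, -0.001], [0.397, -0.918, 0.002], [-0.0, -0.002, -1.0]] 0.08553241887973008
```

View pics/top0.png

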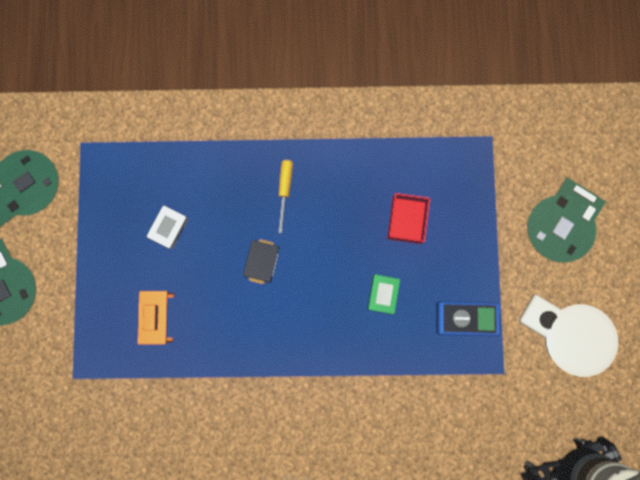

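View pics/scene0.png

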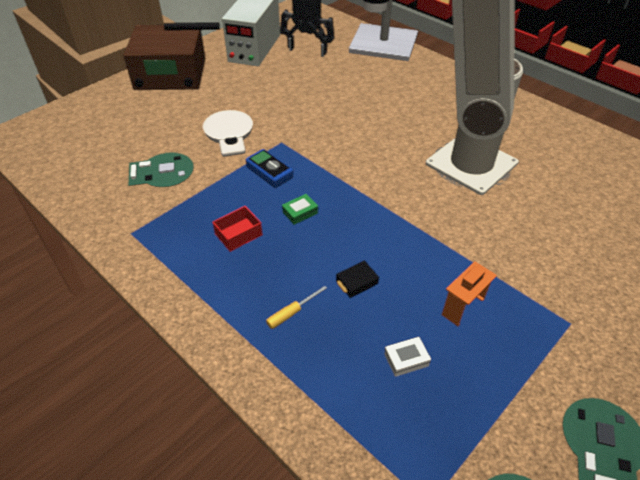

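Top view: green (384,294), white (167,227), dock (262,261), cover (153,318). The scene view shows green (300,207), dock (357,278), cover (470,293) and white (408,356). I'll enlarge these.

```bash
python3 - <<'E'
import cv2,numpy as np
def crop(f,cs,out,h=36,w=48):
    I=cv2.imread(f); t=[]
    for u,v in cs:
        p=cv2.resize(I[v-h:v+h,u-w:u+w],(400,300),interpolation=cv2.INTER_CUBIC)
        for k in range(0,96,10):
            x=int((k+.5)*400/96); cv2.line(p,(x,0),(x,5),(255,255,255),1); cv2.putText(p,str(u-w+k),(x-8,15),0,.3,(255,255,255),1)
        for k in range(0,72,10):
            y=int((k+.5)*300/72); cv2.line(p,(0,y),(5,y),(255,255,255),1); cv2.putText(p,str(v-h+k),(7,y+4),0,.3,(255,255,255),1)
        t.append(p)
    cv2.imwrite(out,np.vstack([np.hstack(t[:2]),np.hstack(t[2:])]))
crop("pics/top0.png",[(384,294),(167,227),(262,261),(153,318)],"pics/topc.png")
crop("pics/scene0.png",[(300,207),(408,356),(357,278),(470,293)],"pics/scenec.png")
E
```

```text
(no output)
```

View pics/topc.png

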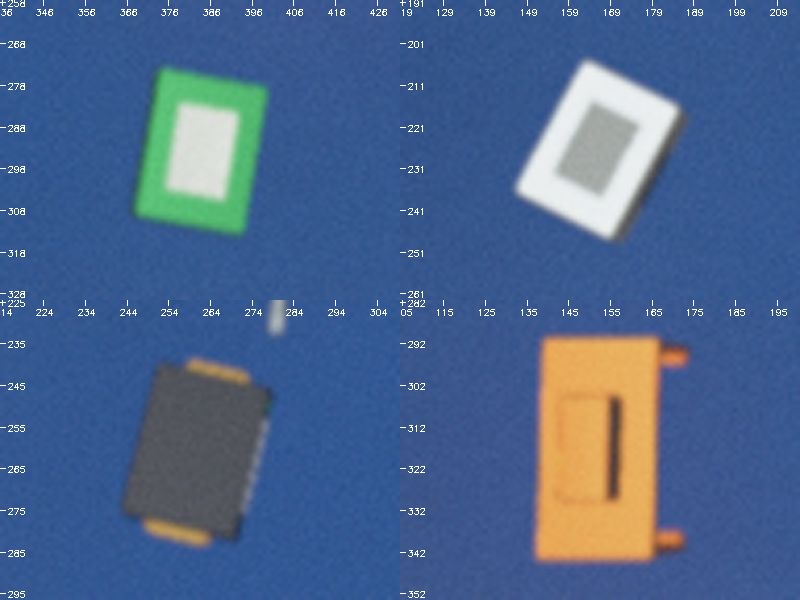

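View pics/scenec.png

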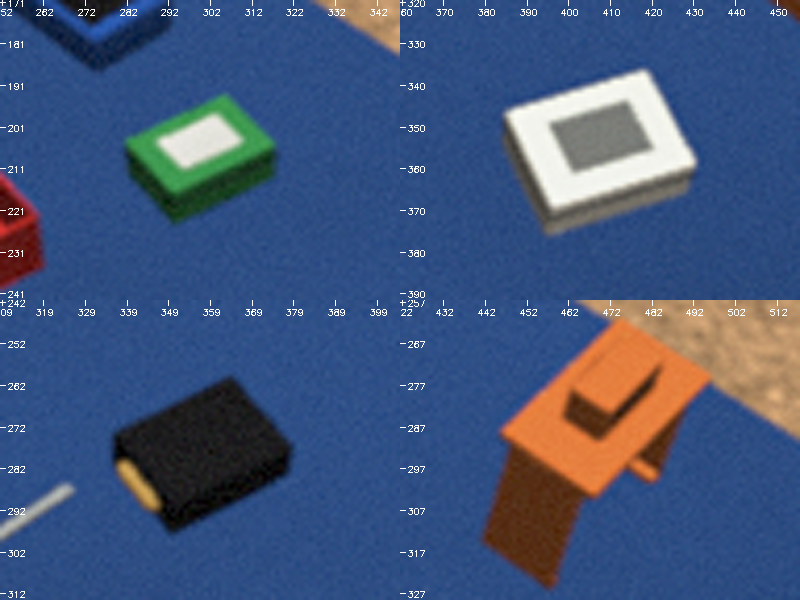

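Top-face corners can be read in both montages: all four corners for green, white and the cover plate. The dock's front corner is dark, so I'll leave that one out. Next I fit poses from the two views.

```bash
cat > h.py <<'E'
import numpy as np
from scipy.optimize import least_squares
def proj(c,P):
    q=(np.atleast_2d(P)-c["eye"])@np.array(c["orientation"]); K=np.array(c["intrinsics"])
    return (q@K.T)[:,:2]/q[:,2:]
def rect(p,L,W):
    a=np.array([[1,1],[-1,1],[-1,-1],[1,-1]])*[L/2,W/2]
    c,s=np.cos(p[3]),np.sin(p[3])
    return np.c_[a@np.array([[c,s],[-s,c]])+p[:2],np.full(4,p[2])]
def fit(views,L,W,p0):
    """views: list of (cam, 4 pixel corners any order, nan allowed); returns x,y,z,yaw, residuals(px)"""
    def res(p,match=None):
        out=[]
        for c,px in views:
            q=proj(c,rect(p,L,W)); px=np.array(px,float)
            d=np.linalg.norm(q[None]-px[:,None],axis=2)
            out.append((q[d.argmin(1)]-px).ravel())
        return np.concatenate(out)
    best=min((least_squares(res,[*p0,y],loss="soft_l1") for y in np.arange(-1.5,1.6,.3)),key=lambda r:r.cost)
    return best.x,res(best.x).round(1)
E
python3 - <<'E'
from station import ctrl, optics, ticket, observe
from h import *
C={n:optics.capture(n) for n in("top","scene")}
def m(pts,x0,y0,u0,v0): return [((x-x0)*.24+u0-.5,(y-y0)*.24+v0-.5) for x,y in pts]
D={"green":(.076,.056,m([(160,67),(268,88),(243,234),(135,214)],0,0,336,258),m([(226,95),(276,146),(178,194),(126,145)],0,0,252,171)),
"white":(.076,.056,m([(587,60),(681,106),(614,240),(516,190)],400,0,119,191),m([(648,69),(696,160),(552,212),(504,113)],400,0,360,320)),
"dock":(.08,.06,m([(160,364),(236,541),(124,514)],0,300,214,225),m([(234,377),(291,449),(114,434)],0,300,309,242)),
"cover":(.106,.056,m([(543,338),(660,338),(653,561),(535,560)],400,300,105,282),m([(624,318),(711,378),(596,496),(501,433)],400,300,422,257))}
for k,(L,W,a,b) in D.items():
    u,v=np.mean(a,0); p,r=fit([(C["top"],a),(C["scene"],b)],L,W,[.44-(v-246)*.0021-.15*0,-.06-(u-307)*.0021,.04])
    print(k,p.round(4),r)
c=optics.capture("wrist");print(np.round(c["intrinsics"],1).tolist(),c["eye"],np.round(c["orientation"],3).tolist())
E
```

```text
green [ 0.4827 -0.2062  0.0292 -0.1923] [-0.6  0.4 -0.4  0.1 -0.3  0.7 -0.7  0.6 -0.9 -0.1 -0.6 -0.1 -2.   0.4
 -1.5 -0.6]
white [ 0.6323  0.2567  0.0286 -0.4613] [-1.1  0.5 -0.6  0.6 -0.7  0.  -0.4  0.8 -1.8 -0.1 -0.7  0.6 -0.6 -0.6
 -0.7 -0. ]
dock [ 0.5547  0.0524  0.0308 -0.2591] [-0.   0.1 -0.6  0.8 -1.1  0.4 -1.4 -0.1 -0.1 -0.  -1.7  0. ]
cover [ 0.4387  0.2663  0.0922 -0.0136] [-0.5  0.4 -0.8  0.4 -0.8  0.3 -0.5  0.4 -1.7  0.  -0.3 -0.2 -1.2  0.3
 -1.  -0.1]
[[407.7, 0.0, 317.6], [0.0, 407.7, 235.8], [0.0, 0.0, 1.0]] [ 0.27593856 -0.42713226  0.37324651] [[0.397, -0.869, -0.295], [-0.918, -0.377, -0.126], [-0.002, 0.321, -0.947]]
```

```bash
cat >> h.py <<'E'
def go(s,x,y,z,yaw):
    """rotation about tool z (mod half turn), then shift in the turned tool's axes, to a down-pointing pose with tool x at yaw"""
    R=np.array(s["ee_rot"]); a=np.arctan2(R[1,0],R[0,0]); d=(yaw-a+np.pi/2)%np.pi-np.pi/2; b=a+d
    T=np.array([[np.cos(b),np.sin(b),0],[np.sin(b),-np.cos(b),0],[0,0,-1]])
    print("rz",round(-d,4),"shift",(T.T@(np.array([x,y,z])-s["ee_pos"])).round(4),"t",round(s["t"],2),"j6",round(s["joint_positions"][5],2), "tilt",R[:2,2].round(4))
E
python3 - <<'E'
from station import ctrl, optics, ticket, observe
from h import *
s=observe(); go(s,.4827,-.2062,.2,-.192)
E
```

```text
rz 0.6008 shift [ 0.2307 -0.3019  0.0032] t 0.25 j6 1.57 tilt [-0.0004  0.0009]
```

The manual's scale: shifts go in shares of 62.5 mm and turns go in shares of 2 pi rad. Converting my numbers, -0.043 m is -0.688, 0.033 m is 0.528, 0.15 rad / 6.2832 = 0.0239.

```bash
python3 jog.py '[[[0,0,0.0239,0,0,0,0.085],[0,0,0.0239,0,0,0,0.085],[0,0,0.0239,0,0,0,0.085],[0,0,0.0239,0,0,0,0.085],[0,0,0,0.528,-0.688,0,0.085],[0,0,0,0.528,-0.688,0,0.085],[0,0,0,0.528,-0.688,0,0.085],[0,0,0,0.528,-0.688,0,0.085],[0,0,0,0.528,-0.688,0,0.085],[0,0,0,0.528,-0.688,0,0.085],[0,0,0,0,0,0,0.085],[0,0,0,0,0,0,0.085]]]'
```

```text
refused: ROWS must be a list of rows, each a list of 7 numbers. Nothing was moved.
```

Nothing moved. I misread the format; it is a list of rows, each a list of 7 numbers. Resending.

```bash
python3 jog.py '[[0,0,0.0239,0,0,0,0.085],[0,0,0.0239,0,0,0,0.085],[0,0,0.0239,0,0,0,0.085],[0,0,0.0239,0,0,0,0.085],[0,0,0,0.528,-0.688,0,0.085],[0,0,0,0.528,-0.688,0,0.085],[0,0,0,0.528,-0.688,0,0.085],[0,0,0,0.528,-0.688,0,0.085],[0,0,0,0.528,-0.688,0,0.085],[0,0,0,0.528,-0.688,0,0.085],[0,0,0,0,0,0,0.085],[0,0,0,0,0,0,0.085]]'
cat > snap.py <<'E'
import sys,pickle,cv2
from station import ctrl, optics, ticket, observe
c=optics.capture("wrist"); n=sys.argv[1]; cv2.imwrite(f"pics/{n}.png",c["img"][:,:,::-1]); pickle.dump((c,observe()),open(f"{n}.pkl","wb"))
E
python3 snap.py g1; python3 jog.py '[[0,0,0,0.528,-0.688,0.64,0.085],[0,0,0,0,0,0,0.085],[0,0,0,0,0,0,0.085]]'; python3 snap.py g2
python3 - <<'E'
import cv2,numpy as np
t=[]
for n in("g1","g2"):
    I=cv2.imread(f"pics/{n}.png"); h=cv2.cvtColor(I,cv2.COLOR_BGR2HSV)
    m=cv2.inRange(h,(45,80,30),(85,255,255)); k,_,st,ce=cv2.connectedComponentsWithStats(m); i=1+st[1:,4].argmax(); print(n,st[i])
    t.append(cv2.resize(I,(400,300),interpolation=cv2.INTER_AREA)); 
    x,y,w,hh=st[i,:4]; cx,cy=x+w//2,y+hh//2; x0,y0=max(0,cx-100),max(0,cy-75); print("crop",x0,y0); t.append(cv2.resize(I[y0:y0+150,x0:x0+200],(400,300),interpolation=cv2.INTER_CUBIC))
cv2.imwrite("pics/gc.png",np.vstack([np.hstack(t[:2]),np.hstack(t[2:])]))
E
```

```text
g1 [ 231  114   70   91 4054]
crop 166 84
g2 [ 276  155   73   98 4650]
crop 212 129
```

View pics/gc.png

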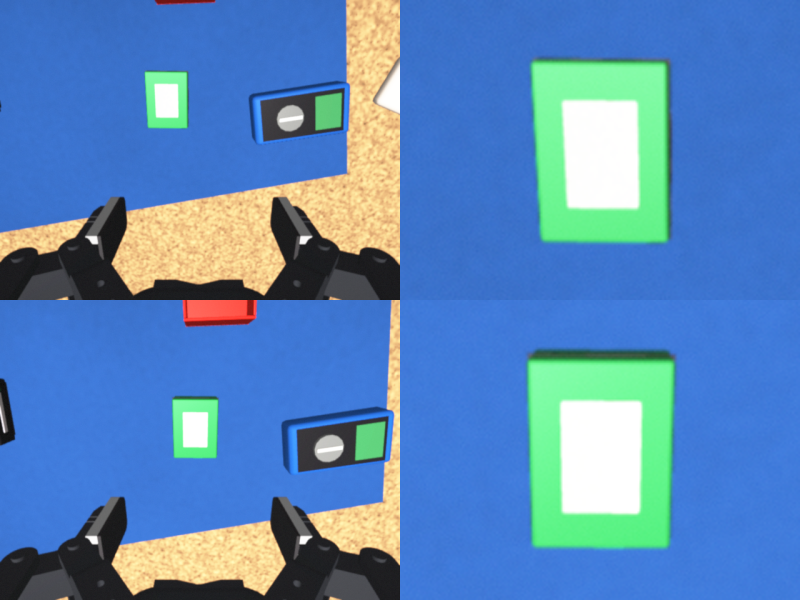

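The wrist pictures show the green case with its bright label: in g1 about (266,161), in g2 about (312,207). It's square with the tool. I'll fit on the label and top-face corners.

```bash
cat >> h.py <<'E'
def fit2(views,p0):
    """views: (cam, corners) of a rectangle of unknown size; x,y,z,yaw,L,W"""
    def res(p):
        out=[]
        for c,px in views:
            q=proj(c,rect(p,p[4],p[5])); px=np.array(px,float)
            d=np.linalg.norm(q[None]-px[:,None],axis=2); out.append((q[d.argmin(1)]-px).ravel())
        return np.concatenate(out)
    r=least_squares(res,p0,loss="soft_l1"); return r.x.round(4),res(r.x).round(1)
E
python3 - <<'E'
import pickle
from h import *
from station import ctrl, optics, ticket, observe
a,b=[pickle.load(open(n+".pkl","rb"))[0] for n in("g1","g2")]
f=lambda P,y0,u,v:[((x-400)/2+u-.25,(y-y0)/2+v-.25) for x,y in P]
print(fit2([(a,f([(532,60),(667,60),(667,242),(541,242)],0,166,84)),(b,f([(528,361),(673,361),(672,547),(531,547)],300,212,129))],[.48,-.206,.03,-.19,.076,.056]))
print(fit2([(a,f([(562,100),(638,100),(640,208),(566,209)],0,166,84)),(b,f([(561,401),(641,401),(640,513),(562,513)],300,212,129))],[.48,-.206,.03,-.19,.046,.03]))
go(observe(),.482,-.207,.03,-.192)
E
```

```text
(array([ 0.483 , -0.2085,  0.0304, -0.1971,  0.0749,  0.0548]), array([-0.8,  0.4, -0.3,  0.8,  0.4, -0.1,  0.1, -0.5, -0.2, -0.6,  0.9,
       -0.4, -1.3,  0.4,  1. ,  0.1]))
(array([ 0.4826, -0.2083,  0.0302, -0.1965,  0.045 ,  0.031 ]), array([-0.1,  0. , -0.3,  0.3, -0.2,  0.3,  0.6, -0.4, -0.4, -0.2,  0.4,
       -0.1,  0.1,  0.1,  0. ,  0. ]))
rz -0.0013 shift [ 0.002  -0.0045  0.1371] t 2.23 j6 2.92 tilt [ 0.0004 -0.0006]
```

Joint 6 would exceed its range at the dock, so I'm taking the half turn now. That also gives me a view from the other side, which cancels calibration bias.

Converted, -0.185 rad / 6.2832 = -0.0294.

```bash
python3 jog.py '[[0,0,-0.0294,0,0,0,0.085],[0,0,-0.0294,0,0,0,0.085],[0,0,-0.0294,0,0,0,0.085],[0,0,-0.0294,0,0,0,0.085],[0,0,-0.0294,0,0,0,0.085],[0,0,-0.0294,0,0,0,0.085],[0,0,-0.0294,0,0,0,0.085],[0,0,-0.0294,0,0,0,0.085],[0,0,-0.0294,0,0,0,0.085],[0,0,-0.0294,0,0,0,0.085],[0,0,-0.0294,0,0,0,0.085],[0,0,-0.0294,0,0,0,0.085],[0,0,-0.0294,0,0,0,0.085],[0,0,-0.0294,0,0,0,0.085],[0,0,-0.0294,0,0,0,0.085],[0,0,-0.0294,0,0,0,0.085],[0,0,-0.029,0,0,0,0.085],[0,0,0,0,0,0,0.085],[0,0,0,0,0,0,0.085]]'
python3 snap.py g3; cat > lab.py <<'E'
import cv2,pickle,sys
from h import *
def label(n,guess,lo,hi):
    """corners of the label (min-area rectangle of its mask) nearest the projected guess"""
    c,s=pickle.load(open(n+".pkl","rb")); hsv=cv2.cvtColor(c["img"],cv2.COLOR_RGB2HSV); m=cv2.inRange(hsv,lo,hi)
    u=proj(c,guess)[0]; k,L,st,ce=cv2.connectedComponentsWithStats(m); ok=[i for i in range(1,k) if 600<st[i,4]<9000]
    i=min(ok,key=lambda i:np.hypot(*(ce[i]-u))); p=cv2.findContours((L==i).astype(np.uint8),0,1)[0][0]
    r=cv2.minAreaRect(p); print(n,"pred",u.round(1),"found",ce[i].round(1),np.round(r[1],1)); return c,cv2.boxPoints(r),s
E
python3 - <<'E'
from lab import *
g=[.4828,-.2084,.0303]; v=[label(n,g,(0,0,200),(180,40,255)) for n in("g1","g2","g3")]
print(fit2([x[:2] for x in v],[*g,-.197,.045,.031])); print(fit2([v[2][:2],v[1][:2]],[*g,-.197,.045,.031]))
go(v[2][2],.4828,-.2084,.014,-.197)
E
```

```text
t: 4.6
ee_pos: [0.4797, -0.2106, 0.1672]
ee_rot: [[-0.981, 0.193, 0.001], [0.193, 0.981, -0.001], [-0.001, -0.0, -1.0]]
force: [-0.7, 0.0, -0.7]
finger_gap: 0.0852
grip_force: 0.0
g1 pred [266.5 161.3] found [266.2 160.4] [53. 37.]
g2 pred [312.3 207.7] found [312.2 206.9] [40. 56.]
g3 pred [322.4 210.8] found [322.5 209.8] [55. 40.]
(array([ 0.4831, -0.208 ,  0.0308, -0.2002,  0.0443,  0.0309]), array([-0.8, -0.3, -0. ,  0.1,  0.9,  0.4,  1.6,  0.1,  0.2, -0.4, -0.6,
        0.1,  0.2,  0.4, -0.8, -0.1, -0.1, -0.1,  0.5,  0.1, -0.9,  0.2,
        0.3,  0. ]))
(array([ 0.483 , -0.2081,  0.0308, -0.1943,  0.0445,  0.031 ]), array([-0.4, -0.1,  0.3, -0.1, -0.8,  0.1,  0.3,  0.2,  0.4, -0.2, -0.7,
        0.1,  0.2,  0.2, -0.5, -0.1]))
rz 0.0032 shift [-0.0027  0.0025  0.153 ] t 4.65 j6 -0.22 tilt [ 0.0008 -0.0004]
```

Converted, 0.05 m is 0.8, -0.003 m is -0.048.

```bash
python3 jog.py '[[0,0,0,-0.048,0.04,0.8,0.085],[0,0,0,0,0,0.8,0.085],[0,0,0,0,0,0.64,0.085],[0,0,0,0,0,0.208,0.085],[0,0,0,0,0,0,0.085],[0,0,0,0,0,0,0.04],[0,0,0,0,0,0,0.04],[0,0,0,0,0,0,0.04],[0,0,0,0,0,0,0.04],[0,0,0,0,0,0,0.04]]'
```

```text
t: 5.9
ee_pos: [0.4833, -0.2079, 0.0136]
ee_rot: [[-0.982, 0.19, 0.0], [0.19, 0.982, -0.0], [-0.0, -0.0, -1.0]]
force: [-0.5, 0.2, 0.5]
finger_gap: 0.0402
grip_force: 0.0
```

```bash
python3 snap.py g4
```

```text
(no output)
```

View pics/g4.png

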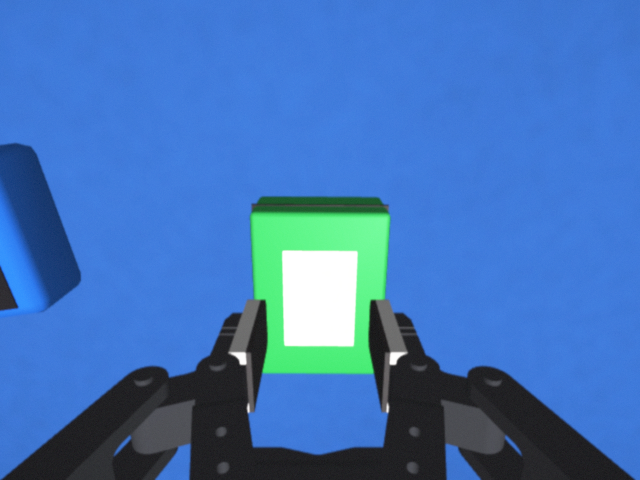

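The pads at rows 300–410 seem to overlap the case's edges with a 40 mm gap and no force. I'll check the projections.

```bash
python3 - <<'E'
from lab import *
c,x,s=label("g4",[.483,-.2081,.0308],(0,0,200),(180,40,255)); print(x.round(1).tolist(),s["finger_gap"],s["grip_force"],s["ee_pos"],c["eye"])
R=np.array(s["ee_rot"])
for X in(-.011,0,.011):
  for z in(-.03,-.01,0,.011):
    print(X,z,proj(c,np.array([R@[X,y,z]+s["ee_pos"] for y in(-.02,.02,-.028,.028)])).round(0).tolist())
for h in(.03,.04,.05): print(h,fit2([(c,x)],[.483,-.2081,h,-.197,.045,.031])[0])
E
```

```text
g4 pred [319.5 301.1] found [319.  297.4] [94. 74.]
[[282.0, 251.0], [356.0, 251.0], [356.0, 345.0], [282.0, 345.0]] 0.04008082954735648 0.0 [ 0.48321956 -0.20789512  0.01355074] [ 0.40354181 -0.19357996  0.18382664]
-0.011 -0.03 [[270.0, 341.0], [370.0, 341.0], [250.0, 341.0], [390.0, 341.0]]
-0.011 -0.01 [[275.0, 316.0], [365.0, 316.0], [257.0, 316.0], [383.0, 316.0]]
-0.011 0 [[277.0, 305.0], [363.0, 305.0], [260.0, 305.0], [380.0, 305.0]]
-0.011 0.011 [[279.0, 294.0], [360.0, 294.0], [263.0, 294.0], [376.0, 294.0]]
0 -0.03 [[269.0, 317.0], [372.0, 317.0], [248.0, 317.0], [392.0, 317.0]]
0 -0.01 [[274.0, 294.0], [366.0, 294.0], [256.0, 294.0], [384.0, 294.0]]
0 0 [[276.0, 284.0], [363.0, 284.0], [259.0, 284.0], [381.0, 284.0]]
0 0.011 [[278.0, 274.0], [361.0, 274.0], [262.0, 274.0], [377.0, 274.0]]
0.011 -0.03 [[268.0, 291.0], [373.0, 291.0], [247.0, 291.0], [394.0, 291.0]]
0.011 -0.01 [[273.0, 270.0], [367.0, 270.0], [254.0, 270.0], [385.0, 270.0]]
0.011 0 [[275.0, 261.0], [364.0, 261.0], [258.0, 261.0], [382.0, 261.0]]
0.011 0.011 [[278.0, 253.0], [362.0, 253.0], [261.0, 253.0], [379.0, 253.0]]
0.03 [ 0.7045 -0.2493 -0.3998 -0.191   0.167   0.1173]
0.04 [ 0.4826 -0.2082  0.0306 -0.191   0.0439  0.0308]
0.05 [ 0.4916 -0.2099  0.0131 -0.191   0.0489  0.0343]
```

```bash
python3 - <<'E'
from station import ctrl, optics, ticket, observe
import cv2,numpy as np
from h import proj
I=cv2.imread("pics/g4.png")[280:430,220:420]
t=[cv2.resize(I,(400,300),interpolation=cv2.INTER_CUBIC)]
for n in("scene","top"):
    c=optics.capture(n); u,v=proj(c,[.483,-.208,.04])[0].astype(int); print(n,u,v, proj(c,[observe()["ee_pos"]]))
    J=c["img"][v-36:v+36,u-48:u+48,::-1]; t.append(cv2.resize(J,(400,300),interpolation=cv2.INTER_CUBIC))
t.append(t[0]*0)
cv2.imwrite("pics/chk.png",np.vstack([np.hstack(t[:2]),np.hstack(t[2:])]))
E
```

```text
scene 297 201 [[298.20240628 209.24883903]]
top 384 293 [[383.25371622 294.13775162]]
```

View pics/chk.png

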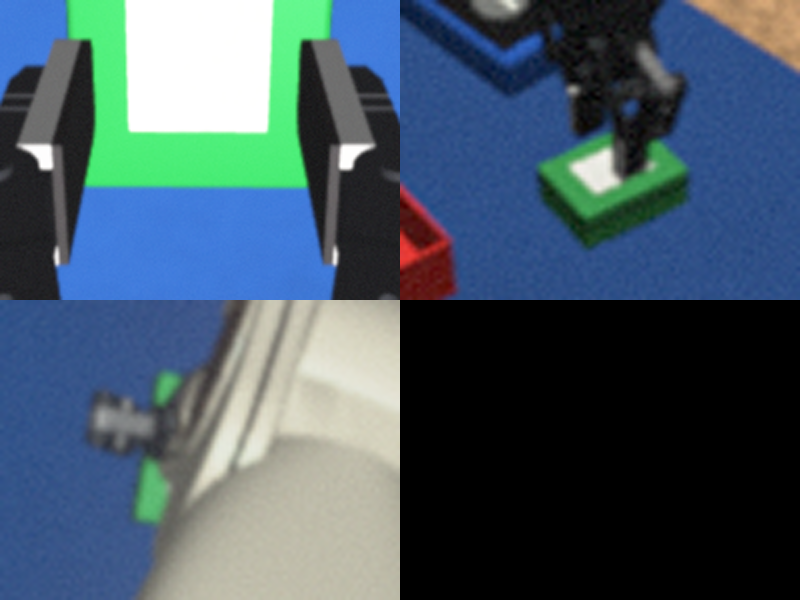

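The enlarged views show the fingertips hanging above the case, about 30 mm behind the reported TCP at a 40 mm gap and about 38 mm behind when open. So the real tips stand about 40 mm higher than stated. The pads line up laterally, so I'll trust the pictures, open and descend in small steps watching the force.

Converted, 0.01 m is 0.16.

```bash
python3 jog.py '[[0,0,0,0,0,0,0.085],[0,0,0,0,0,0,0.085],[0,0,0,0,0,0,0.085],[0,0,0,0,0,0,0.085],[0,0,0,0,0,0.16,0.085],[0,0,0,0,0,0.16,0.085],[0,0,0,0,0,0,0.085]]' && python3 jog.py '[[0,0,0,0,0,0.144,0.085],[0,0,0,0,0,0.096,0.085],[0,0,0,0,0,0,0.085]]'; python3 snap.py g5; python3 - <<'E'
import cv2
I=cv2.imread("pics/g5.png"); cv2.imwrite("pics/g5c.png",I[200:480,120:520])
E
```

```text
t: 6.92
ee_pos: [0.4819, -0.2073, -0.008]
ee_rot: [[-0.982, 0.19, -0.003], [0.19, 0.982, 0.001], [0.003, 0.001, -1.0]]
force: [0.0, 0.2, -0.1]
finger_gap: 0.085
grip_force: 0.0
t: 7.3
ee_pos: [0.4826, -0.2076, -0.0222]
ee_rot: [[-0.982, 0.19, -0.001], [0.19, 0.982, 0.001], [0.001, 0.0, -1.0]]
force: [-0.5, -0.2, -0.2]
finger_gap: 0.0852
grip_force: 0.0
```

View pics/g5c.png

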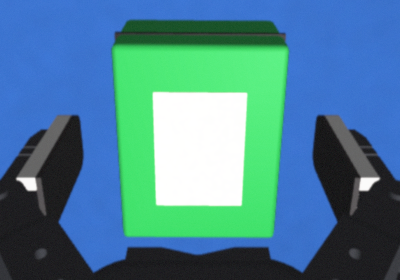

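The tool went below "zero" freely and the fingers straddle the case, which confirms the offset. Down 6 mm more, then close.

Converted, 0.006 m is 0.096.

```bash
python3 jog.py '[[0,0,0,0,0,0.096,0.085],[0,0,0,0,0,0,0.04],[0,0,0,0,0,0,0.04],[0,0,0,0,0,0,0.04],[0,0,0,0,0,0,0.04],[0,0,0,0,0,0,0.04]]'; python3 snap.py g6; python3 - <<'E'
from lab import *
c,x,s=label("g6",[.483,-.2081,.0308],(0,0,200),(180,40,255)); print(fit2([(c,x)],[.483,-.2081,.0308,-.197,.0445,.031]))
R=np.array(s["ee_rot"]);print(x,s["ee_pos"],c["eye"],[R[:,0]@(np.array([.483,-.2081,.03])-s["ee_pos"])])
E
```

```text
t: 8.1
ee_pos: [0.4835, -0.208, -0.0273]
ee_rot: [[-0.982, 0.19, 0.001], [0.19, 0.982, -0.0], [-0.001, -0.0, -1.0]]
force: [0.2, -0.0, 2.1]
finger_gap: 0.0549
grip_force: 64.9Traceback (most recent call last):
  File "<stdin>", line 2, in <module>
  File "lab.py", line 7, in label
    i=min(ok,key=lambda i:np.hypot(*(ce[i]-u))); p=cv2.findContours((L==i).astype(np.uint8),0,1)[0][0]
ValueError: min() iterable argument is empty
```

```bash
sed -i 's/st\[i,4\]<9000/st[i,4]<30000/' lab.py; python3 - <<'E'
from lab import *
from station import ctrl, optics, ticket, observe
c,x,s=label("g6",[.483,-.2081,.0308],(0,0,200),(180,40,255)); print(x.tolist())
R=np.array(s["ee_rot"]); p,r=fit2([(c,x)],[.483,-.2081,.0308,-.197,.0445,.031]); print(p,r)
def res(q): return (np.array(sorted(proj(c,rect([q[0],q[1],.0305,q[2]],.0444,.031)).tolist()))-np.array(sorted(x.tolist()))).ravel()
q=least_squares(res,[.483,-.208,-.197]).x; print(q, (R.T@(np.array([q[0],q[1],.0305])-s["ee_pos"])).round(4))
s=observe(); s["ee_pos"]=np.array(s["ee_pos"]); go(s,.632,.032,.15,-.259)
E
```

```text
g6 pred [320.2 360.2] found [317.6 355.5] [115.  96.]
[[270.0, 299.0], [366.0, 299.0], [366.0, 414.0], [270.0, 414.0]]
[ 0.5853 -0.2284 -0.1151 -0.1913  0.1005  0.0701] [-1.7  0.   1.7  0.  -3.4 -0.   3.3 -0. ]
[ 0.4851363  -0.20931296 -0.2284398 ] [-0.0019 -0.001  -0.0578]
rz 0.0682 shift [-0.0821  0.27   -0.1773] t 8.15 j6 -0.22 tilt [ 0.0006 -0.0002]
```

Converted, -0.056 m is -0.896, -0.05 m is -0.8.

```bash
python3 jog.py '[[0,0,0,0,0,-0.32,0.04],[0,0,0,0,0,-0.8,0.04],[0,0,0,0,0,-0.8,0.04],[0,0,0,0,0,-0.896,0.04],[0,0,0,0,0,0,0.04]]'; python3 - <<'E'
from station import ctrl, optics, ticket, observe
from h import *
go(observe(),.632,.032,.15,-.259)
E
```

```text
t: 8.78
ee_pos: [0.4865, -0.2093, 0.1534]
ee_rot: [[-0.982, 0.19, 0.009], [0.19, 0.982, -0.004], [-0.01, -0.002, -1.0]]
force: [0.4, 0.6, -2.0]
finger_gap: 0.055
grip_force: 64.6
rz 0.0682 shift [-0.0789  0.2705  0.0034] t 8.78 j6 -0.22 tilt [ 0.0093 -0.0041]
```

Converted, 0.054 m is 0.864, -0.016 m is -0.256, 0.068 rad / 6.2832 = 0.0108.

```bash
python3 jog.py '[[0,0,0.0108,0,0,0,0.04],[0,0,0,-0.256,0.864,0,0.04],[0,0,0,-0.256,0.864,0,0.04],[0,0,0,-0.256,0.864,0,0.04],[0,0,0,-0.256,0.864,0,0.04],[0,0,0,0,0,0,0.04],[0,0,0,0,0,0,0.04],[0,0,0,0,0,0,0.04]]'; python3 snap.py d1;  python3 jog.py '[[0,0,0,-0.256,0.864,0,0.04],[0,0,0,0,0,0,0.04],[0,0,0,0,0,0,0.04]]'; python3 snap.py d2; python3 - <<'E'
from lab import *
t=[]
for n in("d1","d2"):
    c,s=pickle.load(open(n+".pkl","rb")); q=proj(c,rect([.5547,.0524,.035,-.259],.08,.06)); print(n,s["t"],s["ee_pos"],q.round(1).tolist(),proj(c,[.632,.257,.03]))
    I=cv2.imread(f"pics/{n}.png"); u,v=q.mean(0).astype(int); u0,v0=max(0,min(440,u-100)),max(0,v-75); print("crop",u0,v0)
    t+=[cv2.resize(I,(400,300),interpolation=cv2.INTER_AREA),cv2.resize(I[v0:v0+150,u0:u0+200],(400,300),interpolation=cv2.INTER_CUBIC)]
cv2.imwrite("pics/dc.png",np.vstack([np.hstack(t[:2]),np.hstack(t[2:])]))
E
```

```text
t: 9.78
ee_pos: [0.5993, -0.0166, 0.1478]
ee_rot: [[-0.966, 0.257, -0.002], [0.257, 0.966, -0.0], [0.002, -0.001, -1.0]]
force: [-0.2, 0.1, -0.1]
finger_gap: 0.0549
grip_force: 64.6
t: 10.2
ee_pos: [0.6292, 0.0317, 0.1484]
ee_rot: [[-0.966, 0.257, -0.001], [0.257, 0.966, -0.001], [0.001, -0.001, -1.0]]
force: [0.6, -0.2, -1.1]
finger_gap: 0.0548
grip_force: 64.6
d1 9.825 [ 0.59956201 -0.0167822   0.14813694] [[439.9, 187.7], [451.6, 64.9], [358.2, 65.1], [354.8, 187.9]] [[707.50746268 160.96239435]]
crop 301 51
d2 10.25 [0.62905493 0.03141468 0.1484452 ] [[363.5, 164.1], [368.0, 36.8], [272.8, 36.9], [276.9, 164.2]] [[635.2816927  137.07555596]]
crop 220 25
```

View pics/dc.png

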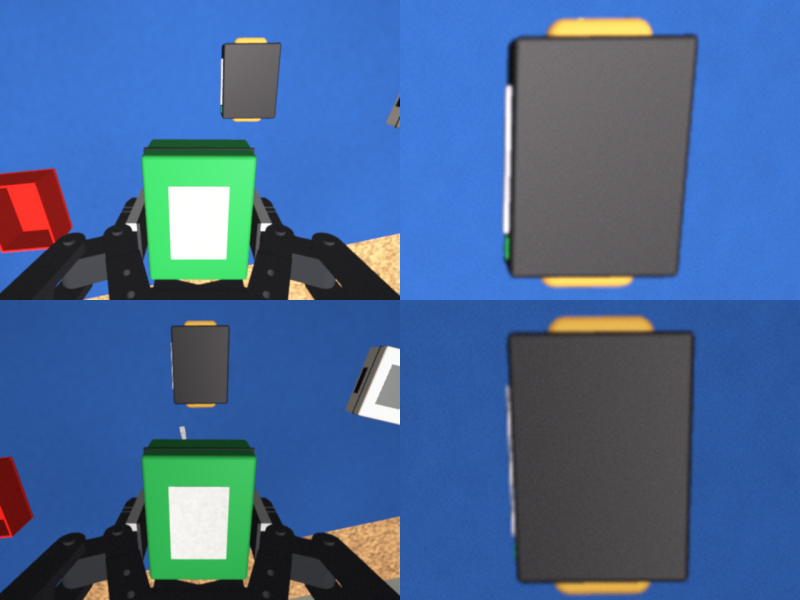

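The dock's top face is clear in both views, d1 crop corners (516,38)–(678,274) and d2 (510,334)–(688,580). The green case is held squarely.

```bash
python3 - <<'E'
from lab import *
from station import ctrl, optics, ticket, observe
a,b=[pickle.load(open(n+".pkl","rb"))[0] for n in("d1","d2")]
f=lambda P,y0,u,v:[((x-400)/2+u-.25,(y-y0)/2+v-.25) for x,y in P]
print(fit2([(a,f([(516,38),(696,37),(678,274),(512,275)],0,301,51)),(b,f([(510,334),(693,333),(688,580),(515,581)],300,220,25))],[.5547,.0524,.035,-.259,.08,.06]))
# held label in the tool frame
for n in("d1","d2","g6"):
    c,s=pickle.load(open(n+".pkl","rb")); R=np.array(s["ee_rot"]); g=R@[0,0,-.058]+s["ee_pos"]
    try: c,x,s=label(n,[g],(0,0,170),(180,50,255))
    except Exception as e: print(n,e); continue
    def res(q):
        P=rect([q[0],q[1],q[2],q[3]],.0445,.031)@R.T+s["ee_pos"]; d=proj(c,P); return np.concatenate([min(d-k,key=lambda e:e@e) for k in x])
    r=least_squares(res,[0,0,-.058,0]); print(n,r.x.round(4),r.cost)
E
```

```text
(array([ 0.5563,  0.0523,  0.0336, -0.2515,  0.0781,  0.0587]), array([ 0.1,  0.2,  0.8, -0.2, -0.5,  0.1, -0.4,  0.3, -0.6,  0.2,  0.3,
       -0.1, -0.6, -0.4,  1.7, -0.2]))
d1 pred [320.2 362.3] found [317.6 355.5] [115.  97.]
d1 [ 0.     -0.0009 -0.0566  0.0001] 15.273301507589094
d2 pred [319.5 361.1] found [317.6 355.4] [115.  96.]
d2 [-0.0005 -0.0005 -0.0565 -0.0004] 13.72476083168597
g6 pred [320.8 361.3] found [317.6 355.5] [115.  97.]
g6 [-0.0001 -0.0011 -0.057   0.0005] 15.26348894661778
```

```bash
python3 - <<'E'
from station import ctrl, optics, ticket, observe
from h import *
go(observe(),.5563,.0523,.03,-.256)
E
```

```text
rz -0.0042 shift [0.0757 0.0018 0.1184] t 10.25 j6 0.31 tilt [-0.0007 -0.0004]
```

The manual's scale: shifts go in shares of 62.5 mm and turns go in shares of 2 pi rad. Converting my numbers, 0.045 m is 0.72, 0.03 m is 0.48, -0.004 rad / 6.2832 = -0.0006.

```bash
python3 jog.py '[[0,0,-0.0006,0.608,0.016,0,0.04],[0,0,0,0.608,0.016,0,0.04],[0,0,0,0,0,0.64,0.04],[0,0,0,0,0,0.72,0.04],[0,0,0,0,0,0.48,0.04],[0,0,0,0,0,0,0.04],[0,0,0,0,0,0,0.04]]'; python3 - <<'E'
from station import ctrl, optics, ticket, observe
from h import *
go(observe(),.5563,.0523,.009,-.256)
E
```

```text
t: 11.12
ee_pos: [0.5576, 0.0532, 0.035]
ee_rot: [[-0.967, 0.253, 0.002], [0.253, 0.967, 0.0], [-0.002, 0.001, -1.0]]
force: [0.7, 0.1, 0.0]
finger_gap: 0.0546
grip_force: 64.5
rz 0.0 shift [ 0.001  -0.0012  0.026 ] t 11.12 j6 0.35 tilt [0.0021 0.0001]
```

Converted, 0.015 m is 0.24, -0.0005 m is -0.008.

```bash
python3 jog.py '[[0,0,0,0.008,-0.008,0.24,0.04],[0,0,0,0,0,0.112,0.04],[0,0,0,0,0,0.048,0.04],[0,0,0,0,0,0,0.04],[0,0,0,0,0,0,0.04]]'
```

```text
t: 11.75
ee_pos: [0.5562, 0.0536, 0.0087]
ee_rot: [[-0.968, 0.252, 0.0], [0.252, 0.968, 0.0], [-0.0, 0.0, -1.0]]
force: [0.7, 0.2, -2.1]
finger_gap: 0.0547
grip_force: 64.6
```

Converted, 0.001 m is 0.016, -0.0005 m is -0.008.

```bash
python3 jog.py '[[0,0,0,0,-0.008,0.016,0.04],[0,0,0,0,0,0.016,0.04],[0,0,0,0,0,0,0.04],[0,0,0,0,0,0,0.04]]'
```

```text
t: 12.25
ee_pos: [0.5563, 0.0531, 0.0077]
ee_rot: [[-0.968, 0.252, 0.001], [0.252, 0.968, 0.0], [-0.001, 0.0, -1.0]]
force: [-1.9, 0.1, 5.9]
finger_gap: 0.055
grip_force: 65.6
```

Contact at the predicted height. Releasing, rising, and measuring where it ended up.

Converted, -0.05 m is -0.8, -0.03 m is -0.48.

```bash
python3 jog.py '[[0,0,0,0,0,0,0.085],[0,0,0,0,0,0,0.085],[0,0,0,0,0,0,0.085],[0,0,0,0,0,0,0.085],[0,0,0,0,0,-0.48,0.085],[0,0,0,0,0,-0.8,0.085],[0,0,0,0,0,-0.8,0.085],[0,0,0,0,0,-0.8,0.085],[0,0,0,0,0,0,0.085],[0,0,0,0,0,0,0.085]]'; python3 snap.py e1; python3 - <<'E'
from lab import *
g=[.556,.053,.065]; c,x,s=label("e1",g,(0,0,170),(180,50,255))
def res(q):
    d=proj(c,rect([q[0],q[1],.065,q[2]],.0445,.031)); return np.concatenate([min(d-k,key=lambda e:e@e) for k in x])
r=least_squares(res,[.556,.053,-.256]); print(r.x.round(4),r.cost); print(s["t"]); go(s,.6323,.2567,.19,-.461)
E
```

```text
t: 13.5
ee_pos: [0.5556, 0.053, 0.186]
ee_rot: [[-0.968, 0.252, -0.0], [0.252, 0.968, -0.0], [0.0, -0.0, -1.0]]
force: [0.2, -0.3, -1.0]
finger_gap: 0.0852
grip_force: 0.0
e1 pred [318.9 213.6] found [318.  212.7] [58. 42.]
[ 0.5559  0.0523 -0.255 ] 0.4965354990089708
13.55
rz 0.2062 shift [ 0.0214  0.2169 -0.0049] t 13.55 j6 0.35 tilt [-0.0025 -0.0003]
```

Converted, 0.054 m is 0.864, 0.005 m is 0.08, 0.103 rad / 6.2832 = 0.0164.

```bash
python3 jog.py '[[0,0,0.0164,0,0,0,0.085],[0,0,0.0164,0,0,0,0.085],[0,0,0,0.08,0.864,0,0.085],[0,0,0,0.08,0.864,0,0.085],[0,0,0,0.08,0.864,0,0.085],[0,0,0,0,0,0,0.085],[0,0,0,0,0,0,0.085],[0,0,0,0,0,0,0.085]]'; python3 snap.py w1;  python3 jog.py '[[0,0,0,0.08,0.864,0,0.085],[0,0,0,0,0,0,0.085],[0,0,0,0,0,0,0.085],[0,0,0,0,0,0,0.085]]'; python3 snap.py w2; python3 - <<'E'
from lab import *
g=[.6323,.2567,.03]; v=[]
for n in("w1","w2"):
    c,s=pickle.load(open(n+".pkl","rb")); u,w=proj(c,g)[0].astype(int); h=cv2.cvtColor(c["img"],cv2.COLOR_RGB2HSV)
    print(n,s["ee_pos"],u,w,"V,S along col",h[w,max(0,u-50):u+50:8,2],h[w,max(0,u-50):u+50:8,1]); 
E
```

```text
t: 14.55
ee_pos: [0.6139, 0.2033, 0.186]
ee_rot: [[-0.895, 0.446, -0.001], [0.446, 0.895, -0.001], [0.001, -0.001, -1.0]]
force: [-0.4, -0.4, 0.2]
finger_gap: 0.0854
grip_force: 0.0
t: 15.1
ee_pos: [0.6341, 0.2541, 0.1872]
ee_rot: [[-0.895, 0.446, 0.001], [0.446, 0.895, 0.0], [-0.001, 0.0, -1.0]]
force: [0.1, -0.1, -0.5]
finger_gap: 0.085
grip_force: 0.0
w1 [0.61415736 0.20329198 0.1864086 ] 387 192 V,S along col [213 212 254 255 236 227 227 227 227 255 255 206 208] [181 178   1   0   4   4   3   4   4   0   0 178 181]
w2 [0.63411195 0.25419113 0.18733608] 319 197 V,S along col [209 207 212 255 252 216 218 217 219 255 255 201 202] [179 180  52   0   1   6   6   6   3   0   0 180 182]
```

```bash
python3 - <<'E'
from lab import *
g=[.6323,.2567,.03]; v=[]
for n,t in(("w1",241),("w2",235)): v.append(label(n,g,(0,0,150),(180,30,t)))
print(fit2([x[:2] for x in v],[*g,-.461,.045,.031]))
w=[label(n,g,(0,0,150),(180,70,255)) for n in("w1","w2")]
print(fit2([x[:2] for x in w],[*g,-.461,.076,.056]))
E
```

```text
w1 pred [387.  192.9] found [386.1 193.9] [35.4 51.9]
w2 pred [320.  197.7] found [318.9 199. ] [50. 35.]
(array([ 0.6336,  0.2556,  0.0293, -0.4701,  0.0426,  0.0289]), array([ 0.2,  0.5, -0.2,  1.3,  0.5, -0.4, -0.5, -1.2, -0.1, -0.3,  0.6,
       -0.1, -0.6,  0.3,  0.1,  0. ]))
w1 pred [387.  192.9] found [385.8 191.7] [71.4 93.7]
w2 pred [320.  197.7] found [319.2 196.5] [70.2 91.2]
(array([ 0.6329,  0.2558,  0.0298, -0.479 ,  0.0771,  0.0576]), array([ 0. ,  0.3, -0. ,  1.3,  1.8, -0.6, -3.3, -1.7,  1.3,  0.3, -1.1,
       -0.1,  1.3, -0.1, -1.4,  0.1]))
```

Converted, 0.06 m is 0.96, 0.05 m is 0.8, 0.004 rad / 6.2832 = 0.0006.

```bash
python3 jog.py '[[0,0,0.0006,0.016,0.016,0.8,0.085],[0,0,0,0,0,0.96,0.085],[0,0,0,0,0,0.8,0.085],[0,0,0,0,0,0.56,0.085],[0,0,0,0,0,0,0.085],[0,0,0,0,0,0,0.085]]';python3 - <<'E'
from station import ctrl, optics, ticket, observe
from h import *
go(observe(),.6335,.2557,-.0275,-.466)
E
```

```text
t: 15.9
ee_pos: [0.635, 0.2568, -0.0064]
ee_rot: [[-0.894, 0.449, 0.003], [0.449, 0.894, 0.001], [-0.002, 0.002, -1.0]]
force: [0.3, -0.7, 0.4]
finger_gap: 0.0849
grip_force: 0.0
rz 0.0006 shift [ 0.0008 -0.0017  0.0211] t 15.9 j6 0.85 tilt [0.0028 0.0011]
```

Converted, 0.012 m is 0.192, 0.007 m is 0.112.

```bash
python3 jog.py '[[0,0,0,0.008,-0.016,0.192,0.085],[0,0,0,0,0,0.112,0.085],[0,0,0,0,0,0,0.085],[0,0,0,0,0,0,0.085],[0,0,0,0,0,0,0.04],[0,0,0,0,0,0,0.04],[0,0,0,0,0,0,0.04],[0,0,0,0,0,0,0.04],[0,0,0,0,0,0,0.04]]'
```

```text
t: 17.02
ee_pos: [0.6333, 0.2563, -0.0269]
ee_rot: [[-0.894, 0.448, 0.001], [0.448, 0.894, 0.0], [-0.001, 0.001, -1.0]]
force: [1.0, -0.1, 4.4]
finger_gap: 0.0551
grip_force: 65.5
```

Converted, -0.06 m is -0.96, -0.05 m is -0.8.

```bash
python3 jog.py '[[0,0,0,0,0,-0.32,0.04],[0,0,0,0,0,-0.8,0.04],[0,0,0,0,0,-0.96,0.04],[0,0,0,0,0,0,0.04],[0,0,0,0,0,0,0.04]]'; python3 snap.py w3; python3 - <<'E'
from lab import *
c,s=pickle.load(open("w3.pkl","rb")); R=np.array(s["ee_rot"])
g=R@[0,0,-.0567]+s["ee_pos"]
try:
    c,x,s=label("w3",[g],(0,0,60),(180,30,225))
    def res(q):
        d=proj(c,rect(q,.0445,.031)@R.T+s["ee_pos"]); return np.concatenate([min(d-k,key=lambda e:e@e) for k in x])
    r=least_squares(res,[0,0,-.0567,0]); print(r.x.round(4),r.cost)
except Exception as e: print(e)
go(s,.5559,.0523,.1,-.255)
E
```

```text
t: 17.65
ee_pos: [0.632, 0.2557, 0.1015]
ee_rot: [[-0.894, 0.448, -0.002], [0.448, 0.894, -0.001], [0.001, -0.001, -1.0]]
force: [0.0, -0.3, -2.3]
finger_gap: 0.0549
grip_force: 65.2
w3 pred [317.7 354.7] found [317.6 356.6] [ 97.  116.4]
[-0.0005  0.     -0.0594  0.0114] 14.297101450716369
rz -0.2098 shift [ 2.160e-02 -2.155e-01  2.000e-04] t 17.7 j6 0.85 tilt [-0.0039 -0.0016]
```

Converted, -0.054 m is -0.864, -0.0535 m is -0.856, -0.105 rad / 6.2832 = -0.0167.

```bash
python3 jog.py '[[0,0,-0.0167,0,0,0,0.04],[0,0,-0.0167,0,0,0,0.04],[0,0,0,0.0864,-0.864,0,0.04],[0,0,0,0.0864,-0.864,0,0.04],[0,0,0,0.0864,-0.864,0,0.04],[0,0,0,0.0864,-0.856,0,0.04],[0,0,0,0,0,0.48,0.04],[0,0,0,0,0,0.16,0.04],[0,0,0,0,0,0,0.04],[0,0,0,0,0,0,0.04]]'; python3 - <<'E'
from station import ctrl, optics, ticket, observe
from h import *
go(observe(),.5559,.0523,.038,-.255)
E
```

```text
t: 18.95
ee_pos: [0.558, 0.0537, 0.0627]
ee_rot: [[-0.968, 0.251, 0.0], [0.251, 0.968, 0.0], [-0.0, 0.0, -1.0]]
force: [0.3, -1.1, -2.0]
finger_gap: 0.0551
grip_force: 65.0
rz 0.0014 shift [ 0.0017 -0.0019  0.0247] t 18.95 j6 0.35 tilt [0.0003 0.    ]
```

```bash
python3 jog.py '[[0,0,0,0.016,-0.016,0.192,0.04],[0,0,0,0,0,0.096,0.04],[0,0,0,0,0,0.048,0.04],[0,0,0,0,0,0,0.04],[0,0,0,0,0,0,0.04]]'; python3 - <<'E'
from station import ctrl, optics, ticket, observe
from h import *
go(observe(),.5559,.0525,.038,-.255)
E
```

```text
t: 19.58
ee_pos: [0.5565, 0.0523, 0.0417]
ee_rot: [[-0.968, 0.252, 0.0], [0.252, 0.968, 0.0], [-0.0, 0.0, -1.0]]
force: [-0.0, -0.0, -1.1]
finger_gap: 0.055
grip_force: 65.1
rz 0.0001 shift [0.0006 0.0001 0.0037] t 19.57 j6 0.35 tilt [0.0004 0.0001]
```

Converted, 0.002 m is 0.032, 0.001 m is 0.016.

```bash
python3 jog.py '[[0,0,0,0.008,0,0.032,0.04],[0,0,0,0,0,0.016,0.04],[0,0,0,0,0,0.016,0.04],[0,0,0,0,0,0,0.04],[0,0,0,0,0,0,0.04]]'
```

```text
t: 20.2
ee_pos: [0.5558, 0.0524, 0.038]
ee_rot: [[-0.968, 0.252, 0.0], [0.252, 0.968, 0.0], [-0.0, 0.0, -1.0]]
force: [-2.0, -0.3, 5.0]
finger_gap: 0.0554
grip_force: 65.6
```

Contact at 38 mm as predicted. I'll release, rise and measure.

Converted, -0.05 m is -0.8, -0.03 m is -0.48.

```bash
python3 jog.py '[[0,0,0,0,0,0,0.085],[0,0,0,0,0,0,0.085],[0,0,0,0,0,0,0.085],[0,0,0,0,0,0,0.085],[0,0,0,0,0,-0.48,0.085],[0,0,0,0,0,-0.8,0.085],[0,0,0,0,0,-0.8,0.085],[0,0,0,0,0,-0.8,0.085],[0,0,0,0,0,0,0.085],[0,0,0,0,0,0,0.085]]'; python3 snap.py e2; python3 - <<'E'
from lab import *
g=[.556,.0524,.095]
for lo,hi,S in(((0,0,100),(180,30,240),(.0445,.031)),((0,0,150),(180,70,255),(.076,.056))):
    c,x,s=label("e2",g,lo,hi)
    def res(q):
        d=proj(c,rect([q[0],q[1],.095,q[2]],*S)); return np.concatenate([min(d-k,key=lambda e:e@e) for k in x])
    r=least_squares(res,[.556,.053,-.256]); print(r.x.round(4),r.cost)
go(s,.4387,.2663,.22,-.0136)
E
```

```text
t: 21.45
ee_pos: [0.5556, 0.0524, 0.2171]
ee_rot: [[-0.968, 0.252, -0.0], [0.252, 0.968, -0.0], [0.0, -0.0, -1.0]]
force: [-0.3, 0.8, 0.2]
finger_gap: 0.085
grip_force: 0.0
e2 pred [319.  213.3] found [317.8 213. ] [55. 38.]
[ 0.5566  0.0515 -0.255 ] 11.113435114044549
e2 pred [319.  213.3] found [316.8 215. ] [171.  77.]
[ 0.5804  0.0457 -0.2549] 3011.6336889481927
rz -0.2412 shift [ 0.1192  0.2124 -0.0039] t 21.5 j6 0.35 tilt [-0.0024 -0.0002]
```

White sits at about (.5566,.0515,-.255), within 1 mm of the green. Now the cover.

Converted, 0.053 m is 0.848, 0.03 m is 0.48, -0.12 rad / 6.2832 = -0.0191.

```bash
python3 jog.py '[[0,0,-0.0191,0,0,0,0.085],[0,0,-0.0191,0,0,0,0.085],[0,0,0,0.48,0.848,0,0.085],[0,0,0,0.48,0.848,0,0.085],[0,0,0,0.48,0.848,0,0.085],[0,0,0,0,0,0,0.085],[0,0,0,0,0,0,0.085],[0,0,0,0,0,0,0.085]]'; python3 snap.py c1;  python3 jog.py '[[0,0,0,0.48,0.848,0,0.085],[0,0,0,0,0,0,0.085],[0,0,0,0,0,0,0.085],[0,0,0,0,0,0,0.085]]'; python3 snap.py c2; python3 - <<'E'
from lab import *
t=[]
for n in("c1","c2"):
    c,s=pickle.load(open(n+".pkl","rb")); q=proj(c,rect([.4387,.2663,.094,-.0136],.106,.056)); print(n,s["t"],s["ee_pos"],q.round(1).tolist())
    u,v=q.mean(0).astype(int); u0,v0=max(0,min(440,u-100)),max(0,v-150); print("crop",u0,v0)
    t.append(cv2.resize(cv2.imread(f"pics/{n}.png")[v0:v0+300,u0:u0+200],(400,600),interpolation=cv2.INTER_CUBIC))
cv2.imwrite("pics/cc.png",np.hstack(t))
E
```

```text
t: 22.5
ee_pos: [0.4685, 0.2114, 0.2168]
ee_rot: [[-1.0, 0.017, -0.001], [0.017, 1.0, -0.001], [0.001, -0.001, -1.0]]
force: [-0.3, 0.1, 0.6]
finger_gap: 0.0849
grip_force: 0.0
t: 23.05
ee_pos: [0.4396, 0.265, 0.2174]
ee_rot: [[-1.0, 0.017, 0.0], [0.017, 1.0, -0.0], [-0.0, -0.0, -1.0]]
force: [0.1, 0.7, 1.0]
finger_gap: 0.085
grip_force: 0.0
c1 22.55 [0.46866072 0.21133206 0.21691824] [[427.7, 241.0], [440.7, 93.7], [358.1, 94.0], [354.2, 241.3]]
crop 295 17
c2 23.1 [0.43962754 0.26502185 0.21748656] [[356.7, 276.2], [360.8, 138.3], [281.2, 138.6], [285.5, 276.5]]
crop 221 57
```

View pics/cc.png

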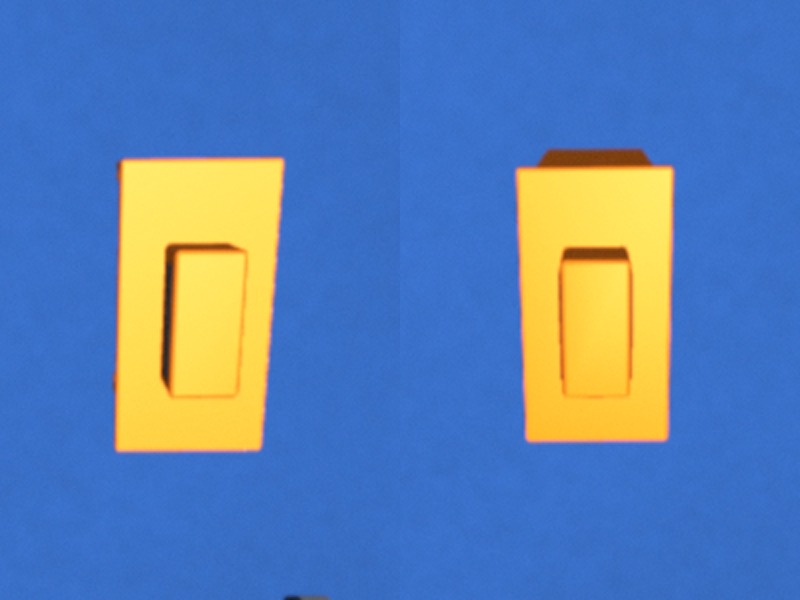

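The plate is clear in both views, c1 (121,160)–(262,450) and c2 (517,168)–(667,440), with the rib top inside it.

```bash
python3 - <<'E'
from lab import *
from station import ctrl, optics, ticket, observe
a,b=[pickle.load(open(n+".pkl","rb"))[0] for n in("c1","c2")]
f=lambda P,x0,u,v:[((x-x0)/2+u-.25,y/2+v-.25) for x,y in P]
print(fit2([(a,f([(121,160),(284,158),(262,450),(116,451)],0,295,17)),(b,f([(517,168),(673,168),(667,440),(527,440)],400,221,57))],[.439,.266,.094,-.0136,.106,.056]))
print(fit2([(a,f([(175,251),(246,250),(238,396),(171,396)],0,295,17)),(b,f([(562,260),(630,260),(630,396),(564,396)],400,221,57))],[.439,.266,.119,-.0136,.05,.024]))
go(observe(),.439,.266,.07,-.0136)
E
```

```text
(array([ 0.4399,  0.2646,  0.0934, -0.008 ,  0.1052,  0.0554]), array([ 0.3, -0. ,  0.1,  0.2, -0.5, -0.2, -0. , -0.1, -0.3,  0.3,  0.1,
       -0.4,  0.2, -0.1,  0. ,  0.5]))
(array([ 0.44  ,  0.2647,  0.1165, -0.0036,  0.0491,  0.0231]), array([ 0.3, -0. ,  0.4, -0. , -0.3, -0.1, -0.4,  0.3, -0.3,  0.3, -0.1,
       -0.2, -0.1, -0.3,  0.5,  0.1]))
rz -0.0033 shift [0.0006 0.001  0.1475] t 23.1 j6 0.56 tilt [ 0.0001 -0.0002]
```

Converted, 0.05 m is 0.8, 0.03 m is 0.48, -0.01 rad / 6.2832 = -0.0016.

```bash
python3 jog.py '[[0,0,-0.0016,0,0,0.8,0.085],[0,0,0,0,0,0.8,0.085],[0,0,0,0,0,0.48,0.085],[0,0,0,0,0,0.16,0.085],[0,0,0,0,0,0,0.085],[0,0,0,0,0,0,0.085]]';python3 - <<'E'
from station import ctrl, optics, ticket, observe
from h import *
go(observe(),.44,.2647,.07,-.007)
E
```

```text
t: 23.85
ee_pos: [0.4403, 0.2667, 0.0791]
ee_rot: [[-1.0, 0.005, 0.003], [0.005, 1.0, 0.002], [-0.003, 0.002, -1.0]]
force: [-0.2, 0.5, -0.7]
finger_gap: 0.0852
grip_force: 0.0
rz 0.0017 shift [ 0.0003 -0.002   0.0091] t 23.85 j6 0.55 tilt [0.0027 0.0016]
```

Converted, 0.007 m is 0.112, -0.001 m is -0.016.

```bash
python3 jog.py '[[0,0,0,0,-0.016,0.112,0.085],[0,0,0,0,0,0,0.04],[0,0,0,0,0,0,0.04],[0,0,0,0,0,0,0.04],[0,0,0,0,0,0,0.04]]'; python3 jog.py '[[0,0,0,0,0,0,0.01],[0,0,0,0,0,0,0.01],[0,0,0,0,0,0,0.01],[0,0,0,0,0,0,0.01]]'
```

```text
t: 24.48
ee_pos: [0.439, 0.2652, 0.0706]
ee_rot: [[-1.0, 0.005, 0.0], [0.005, 1.0, 0.0], [-0.0, 0.0, -1.0]]
force: [-0.4, 0.0, -0.4]
finger_gap: 0.0398
grip_force: 0.0
t: 24.98
ee_pos: [0.4391, 0.2653, 0.0707]
ee_rot: [[-1.0, 0.005, 0.0], [0.005, 1.0, 0.0], [-0.0, 0.0, -1.0]]
force: [-0.2, -0.3, 2.1]
finger_gap: 0.0224
grip_force: 59.9
```

Converted, -0.06 m is -0.96, -0.05 m is -0.8.

```bash
python3 jog.py '[[0,0,0,0,0,-0.32,0.01],[0,0,0,0,0,-0.8,0.01],[0,0,0,0,0,-0.96,0.01],[0,0,0,0,0,0,0.01],[0,0,0,0,0,0,0.01]]';python3 - <<'E'
from station import ctrl, optics, ticket, observe
from h import *
go(observe(),.5554,.0531,.2,-.254)
E
```

```text
t: 25.6
ee_pos: [0.4384, 0.2648, 0.1996]
ee_rot: [[-1.0, 0.005, -0.001], [0.005, 1.0, -0.001], [0.001, -0.001, -1.0]]
force: [0.1, 0.3, -1.5]
finger_gap: 0.0232
grip_force: 59.5
rz 0.2492 shift [-0.1664 -0.1755 -0.0004] t 25.6 j6 0.55 tilt [-0.0011 -0.0008]
```

Converted, -0.0351 m is -0.5616, -0.0333 m is -0.5328, 0.1246 rad / 6.2832 = 0.0198.

```bash
python3 jog.py '[[0,0,0.0198,0,0,0,0.01],[0,0,0.0198,0,0,0,0.01],[0,0,0,-0.5328,-0.5616,0,0.01],[0,0,0,-0.5328,-0.5616,0,0.01],[0,0,0,-0.5328,-0.5616,0,0.01],[0,0,0,-0.5328,-0.5616,0,0.01],[0,0,0,-0.5312,-0.5616,0,0.01],[0,0,0,0,0,0,0.01],[0,0,0,0,0,0,0.01],[0,0,0,0,0,0,0.01],[0,0,0,0,0,0,0.01]]';python3 snap.py h1; python3 - <<'E'
from lab import *
from station import ctrl, optics, ticket, observe
go(observe(),.5554,.0531,.175,-.254)
c,s=pickle.load(open("h1.pkl","rb")); R=np.array(s["ee_rot"]); h=cv2.cvtColor(c["img"],cv2.COLOR_RGB2HSV)
m=cv2.inRange(h,(5,120,120),(30,255,255)); k,L,st,ce=cv2.connectedComponentsWithStats(m); i=1+st[1:,4].argmax(); print(st[i])
print("pred plate-top corners",proj(c,np.array([[x,y,-.0233] for x in(.053,-.053) for y in(-.028,.028)])@R.T+s["ee_pos"]).round(1).tolist())
p=cv2.approxPolyDP(cv2.convexHull(cv2.findContours((L==i).astype(np.uint8),0,1)[0][0]),3,True)[:,0]; print(p.tolist())
E
```

```text
t: 26.98
ee_pos: [0.5554, 0.0545, 0.2004]
ee_rot: [[-0.968, 0.249, -0.0], [0.249, 0.968, 0.0], [0.0, -0.0, -1.0]]
force: [0.9, -0.2, -1.2]
finger_gap: 0.0229
grip_force: 59.6
rz 0.0017 shift [-0.0002 -0.0013  0.0255] t 27.02 j6 0.35 tilt [-0.  0.]
[  243   145   151   270 28492]
pred plate-top corners [[242.8, 179.4], [397.1, 179.3], [256.8, 414.9], [382.3, 414.8]]
[[333, 145], [355, 154], [393, 184], [385, 315], [361, 414], [276, 414], [250, 312], [243, 184], [282, 153], [299, 145]]
```

Converted, 0.02 m is 0.32, -0.001 m is -0.016, 0.001 rad / 6.2832 = 0.0002.

```bash
python3 jog.py '[[0,0,0.0002,0.0048,-0.016,0.32,0.01],[0,0,0,0,0,0.16,0.01],[0,0,0,0,0,0.08,0.01],[0,0,0,0,0,0,0.01],[0,0,0,0,0,0,0.01]]';python3 - <<'E'
from lab import *
from station import ctrl, optics, ticket, observe
go(observe(),.5554,.0531,.1,-.254)
E
```

```text
t: 27.65
ee_pos: [0.5558, 0.0526, 0.1661]
ee_rot: [[-0.968, 0.252, 0.001], [0.252, 0.968, 0.0], [-0.001, 0.0, -1.0]]
force: [0.5, -0.5, -1.7]
finger_gap: 0.0224
grip_force: 59.6
rz -0.001 shift [0.0005 0.0004 0.0661] t 27.65 j6 0.35 tilt [0.0011 0.0001]
```

Converted, 0.012 m is 0.192, 0.0003 m is 0.0048.

```bash
python3 jog.py '[[0,0,0,0.0048,0.0048,0.192,0.01],[0,0,0,0,0,0.192,0.01],[0,0,0,0,0,0.192,0.01],[0,0,0,0,0,0,0.01]]';  python3 jog.py '[[0,0,0,0,0,0.192,0.01],[0,0,0,0,0,0.192,0.01],[0,0,0,0,0,0.096,0.01],[0,0,0,0,0,0,0.01],[0,0,0,0,0,0,0.01]]'
```

```text
t: 28.15
ee_pos: [0.5538, 0.0528, 0.1277]
ee_rot: [[-0.968, 0.252, -0.004], [0.252, 0.968, -0.0], [0.003, -0.001, -1.0]]
force: [-1.1, -0.6, -1.9]
finger_gap: 0.0227
grip_force: 59.5
t: 28.78
ee_pos: [0.5554, 0.0529, 0.0998]
ee_rot: [[-0.968, 0.252, 0.001], [0.252, 0.968, 0.0], [-0.001, 0.0, -1.0]]
force: [-0.4, -1.2, -1.5]
finger_gap: 0.0228
grip_force: 59.5
```

Cover at 117 mm, aligned. I'll press slowly.

Converted, 0.003 m is 0.048, 0.002 m is 0.032.

```bash
python3 jog.py '[[0,0,0,0,0,0.048,0.01],[0,0,0,0,0,0.048,0.01],[0,0,0,0,0,0.032,0.01],[0,0,0,0,0,0,0.01]]';  python3 jog.py '[[0,0,0,0,0,0.032,0.01],[0,0,0,0,0,0.016,0.01],[0,0,0,0,0,0,0.01]]'
```

```text
t: 29.28
ee_pos: [0.5563, 0.0529, 0.0935]
ee_rot: [[-0.968, 0.252, 0.003], [0.252, 0.968, 0.0], [-0.003, 0.001, -1.0]]
force: [-1.4, -0.8, 7.7]
finger_gap: 0.0227
grip_force: 60.7
t: 29.65
ee_pos: [0.5564, 0.0532, 0.0906]
ee_rot: [[-0.968, 0.252, 0.004], [0.252, 0.968, 0.001], [-0.003, 0.002, -1.0]]
force: [-1.3, -0.3, 7.6]
finger_gap: 0.0229
grip_force: 60.7
```

Converted, 0.002 m is 0.032, 0.001 m is 0.016.

```bash
for i in 1; do :; done; python3 jog.py '[[0,0,0,0,0,0.032,0.01],[0,0,0,0,0,0.016,0.01],[0,0,0,0,0,0,0.01]]';  python3 jog.py '[[0,0,0,0,0,0.032,0.01],[0,0,0,0,0,0.016,0.01],[0,0,0,0,0,0,0.01]]'; python3 jog.py '[[0,0,0,0,0,0.032,0.01],[0,0,0,0,0,0.032,0.01],[0,0,0,0,0,0,0.01]]'
```

```text
t: 30.02
ee_pos: [0.5552, 0.0531, 0.0854]
ee_rot: [[-0.968, 0.252, 0.0], [0.252, 0.968, 0.0], [-0.0, 0.0, -1.0]]
force: [0.2, 1.9, -1.8]
finger_gap: 0.0225
grip_force: 59.7
t: 30.4
ee_pos: [0.5544, 0.0527, 0.081]
ee_rot: [[-0.968, 0.252, -0.002], [0.252, 0.968, -0.0], [0.002, -0.001, -1.0]]
force: [1.7, 1.2, -9.7]
finger_gap: 0.0223
grip_force: 59.1
t: 30.78
ee_pos: [0.5553, 0.053, 0.079]
ee_rot: [[-0.968, 0.252, 0.0], [0.252, 0.968, 0.0], [-0.0, 0.0, -1.0]]
force: [-0.1, -0.4, -1.8]
finger_gap: 0.0225
grip_force: 60.1
```

The catches have snapped: the force dropped at about 104 mm. Now seat it and press.

Converted, 0.001 m is 0.016, 0.0005 m is 0.008.

```bash
python3 jog.py '[[0,0,0,0,0,0.016,0.01],[0,0,0,0,0,0.008,0.01],[0,0,0,0,0,0,0.01],[0,0,0,0,0,0,0.01]]'; python3 jog.py '[[0,0,0,0,0,0.008,0.01],[0,0,0,0,0,0,0.01],[0,0,0,0,0,0,0.01]]'
```

```text
t: 31.28
ee_pos: [0.5555, 0.053, 0.0778]
ee_rot: [[-0.968, 0.252, 0.001], [0.252, 0.968, 0.0], [-0.001, 0.0, -1.0]]
force: [-1.6, 0.3, 5.7]
finger_gap: 0.0225
grip_force: 61.1
t: 31.65
ee_pos: [0.5555, 0.053, 0.0778]
ee_rot: [[-0.968, 0.252, 0.001], [0.252, 0.968, 0.0], [-0.001, 0.0, -1.0]]
force: [-2.7, -0.2, 8.1]
finger_gap: 0.0227
grip_force: 61.5
```

Converted, 0.0004 m is 0.0064.

```bash
python3 jog.py '[[0,0,0,0,0,0.0064,0.01],[0,0,0,0,0,0,0.01],[0,0,0,0,0,0,0.01],[0,0,0,0,0,0,0.01]]'
```

```text
t: 32.15
ee_pos: [0.5556, 0.053, 0.0778]
ee_rot: [[-0.968, 0.252, 0.002], [0.252, 0.968, 0.0], [-0.002, 0.001, -1.0]]
force: [-3.4, 1.1, 11.0]
finger_gap: 0.0227
grip_force: 61.8
```

Hard stop at .0778, which puts the cover origin at 95 mm as expected. I'm holding about 11 N, so I'm handing it in.

```bash
python3 -c "
from station import ctrl, optics, ticket, observe
print(observe()['force']); print(ticket.hand_in())"
```

```text
[-3.44329033  1.1327749  11.03417712]
the job is handed in; nothing more can be done
None
```

The job is handed in at 32 s: green and white cases stacked on the dock, cover snapped on and seated at about 95 mm, still held and pressed with about 11 N; both catches are inferred from the force drop at about 104 mm and the hard stop, not from a final picture.

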